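# Sweep the loose tube end plugs into the desk bay

### The arm

A 7-joint arm with a two-finger parallel gripper is mounted at the origin on the work surface. World frame = base frame: x ahead of the robot, y to its left, z up, the work surface at z = 0. Lengths are in m, angles in rad, forces in N, time in s.
With the tool pointing down it reaches from about 0.425 to 0.95 m from the base axis. Payload 16.7 kg.
Tool frame: the origin (TCP) lies between the finger pads; the fingertips stand 17 mm ahead of it and the grasp point (between the pads) lies 2 mm behind it; z points along the fingers, y is the direction in which the jaws open and shut (so a half turn about z gives the same grasp; the last joint's range is limited). The gripper opens to 94 mm and grips with 3 to 60 N. Pads are 16 mm wide; open, the fingers measure 119 mm over their backs; the gripper's body (75 mm by 177 mm) begins 78 mm behind the grasp point.
Start: joints at [-1.302, 0.426, 0.074, 1.606, -0.034, 1.111, -0.067], TCP at [0.274, 0.617, 0.222] pointing down, gripper open.
Joint ranges: [-2.85, 2.85], [-0.5, 2.14], [-1.23, 1.37], [0.21, 2.46], [-1.02, 4.16], [0.16, 2.05], [-2.73, 2.73]. Speed limits (rad/s): [1.89, 1.89, 2.39, 2.39, 3.01, 3.01, 3.01].

### API

Orientations are given as [roll, pitch, yaw] about the fixed x, y, z axes, in that order (R = Rz(yaw) Ry(pitch) Rx(roll)).
In Python, from bench import bot, camera, get_calibration, close_job, finder gives the robot as it stands.
- The arm moves only by the tool jog_arm, never from a script. Its argument "motion" is a list that holds one entry, the list of rows, each a list of 7 numbers: the turn, a rotation vector about the world's x, y, z in rad, then the shift along the world's x, y, z in cm, then the opening, from 0 (shut) to 1 (fully open). A call has 1 to 5 rows; each row is the pose to reach, as a shift and turn from the pose commanded when the call began; what a row does not reach only later rows make up. A row lasts 1/10 s, in which the tool goes at most 50 mm and 8.59 degrees, less where a joint would pass 70% of its speed; a pose out of reach is approached as far as the arm can. A call with a gripper value outside its range is refused whole. The fingers move at their own pace and stop on an object; "newtons" is the grip in N (left out, the last holds). Time passes only in rows, so rows that repeat a pose let the fingers close. It gives the time, the measured TCP pose, the force and the opening at its end, in the units of the state.
- bot.get_obs(): the state, without advancing time (a new reading comes with each control period).
- camera(name): name is "side" or "top"; returns the picture (384x512x3 uint8, blue, green, red); there is no depth.
- get_calibration(name): a dict with "fx", "fy", "cx", "cy" (pixels), "camera_from_world" (4x4, takes a point from world to camera coordinates). Camera axes: x right, y down, z forward; pixel columns grow to the right and rows downward; lengths in m; the calibration is good to about 2 mm. A picture is of the moment at which its call begins. get_calibration takes no time and is no camera call.
- close_job(): hands the job in, once; it reports no verdict.
Trained networks look in the newest picture that a camera, given by its name, has taken for a name from the list of things; names that differ only in an ending like _2 or _b are one class to them, and where a whole thing is asked for, a point or a joint stands for the part that bears it (a point fixed in the world has none). Each returns a list of dicts, best first, with "confidence" (0 to 1); they miss things now and then, are a little off and sometimes report something else, mostly with a low value. They report only what shows in the picture. A call takes as long as a camera call. They do not tell look-alikes from the thing itself.
- finder.trace(query, camera): "region" (384x512 bool, what is visible of it) and "extent" ([left, top, right, bottom] in pixels, round what is visible of it).
The state is a dict: "clock": time; "joints": joint angles; "dq": joint speeds; "joint_efforts": joint torques, N m; "tcp_pos": TCP position; "orientation": TCP orientation; "wrist_force": force on the tool from outside, world axes, zero at the start; "moment": the same for the moment, N m; "width": finger opening in m.
Only numpy, scipy, OpenCV 4.12 (cv2) and the standard library are available. Lean on these libraries where they do the work, as an engineer would, in place of code of your own. Each camera call takes 0.05 s, during which the arm holds its last target. There are 200 camera calls.

### The job

Three white end plugs for mailing tubes lie loose on the packing desk. Sweep them along the desk with the fingertips, together or one after another, into the three-sided plywood bay, so that all three lie flat and wholly inside it, none sticking out of its open side. Do not pick the plugs up, and leave the tape roll, the small carton and the glue pot where they are.

Things in the scene. Friction and masses are not known exactly. Their poses are not given: they have to be found in the camera images.
- plug0: white plastic mailing-tube end plug lying flat on the desk: a round disc 52 mm across up to a height of 18 mm with a flange 58 mm across above it, 22 mm high in all, grey recess in its top, about 30 g; slides on the desk. Origin at the centre of its underside, z up. The three plugs are alike.
- plug1: white plastic mailing-tube end plug lying flat on the desk: a round disc 52 mm across up to a height of 18 mm with a flange 58 mm across above it, 22 mm high in all, grey recess in its top, about 30 g; slides on the desk. Origin at the centre of its underside, z up. The three plugs are alike.
- plug2: white plastic mailing-tube end plug lying flat on the desk: a round disc 52 mm across up to a height of 18 mm with a flange 58 mm across above it, 22 mm high in all, grey recess in its top, about 30 g; slides on the desk. Origin at the centre of its underside, z up. The three plugs are alike.
- bay: three-sided bay of plywood strips (35 mm high, 8 mm thick) fixed to the desk; no floor or sill, the desk is its floor. Inside 240 mm wide (its x) by 140 mm deep (its y). Origin on the desk, middle of the open side; y points out of the open side: the inside is x -120 to 120, y -140 to 0 mm. Side strips end at y = 0. The open side looks to the robot's left, turned up to 15 degrees.
- tape: roll of brown packing tape lying flat, 106 mm across, hole 76 mm, 48 mm high; loose; origin at the centre of its underside. To be left alone.
- carton: small closed brown cardboard carton, 60 mm (its x) by 85 mm (its y), 45 mm high; loose; origin at the centre of its underside. To be left alone.
- gluepot: small glass jar of glue with a black cap, 48 mm across, 55 mm high; loose; origin at the centre of its underside. To be left alone.
There are look-alikes about, which are no part of the job. What is shaped like the plug1 but yellow is not meant. Leave any yellow look-alike of the plug2 alone.

How it is judged:
At the end, for the whole second after the job is handed in: Each plug lies flat on the desk (tilt under 0.1 rad, underside within 4 mm of the desk), at rest, between the bay's strips, with its centre at least 27 mm inside the line of the open side (the flange, 29 mm in radius, sticks out by 2 mm at most) (y of plug0 in the frame of bay between -0.14 and -0.027 m and x of plug0 in the frame of bay between -0.12 and 0.12 m and angle between each of plug0, plug1, plug2's own z axis and vertical below 0.1 rad and height (world z) of each of plug0, plug1, plug2 below 0.004 m and linear speed of each of plug0, plug1, plug2 below 0.01 m/s and y of plug1 in the frame of bay between -0.14 and -0.027 m and x of plug1 in the frame of bay between -0.12 and 0.12 m and y of plug2 in the frame of bay between -0.14 and -0.027 m and x of plug2 in the frame of bay between -0.12 and 0.12 m); the robot touches nothing.
It fails at once if a plug is lifted off the desk (its underside centre more than 12 mm up) (height (world z) of any of plug0, plug1, plug2 above 0.012 m).
It fails at once if the tape roll, the carton or the glue pot is moved by more than 12 mm, or tipped over (distance of any of tape, carton, gluepot from where it was at the start of the episode above 0.012 m or angle between any of tape, carton, gluepot's own z axis and vertical above 0.3 rad).
It also fails if it takes over 69 s, if anything falls off the work surface, if the arm or the gripper's body presses on something with over 40 N, if the wrist force passes 120 N, or if a joint passes its speed limit or range.

## Working session

There is one attempt and no reset: what is moved stays moved. The work goes in short steps, Python scripts to look and compute and a tool call to move; the robot and the scene stay as the last step left them, time stands still between calls to the robot, and variables do not carry over. Pictures are saved under pics/ and viewed, and the job is handed in when it is done.

Besides the shell and the picture viewer there is one more tool, called after "Emit:" as a command line: name --argument value ..., lists and objects as JSON in quotes. jog_arm: Moves the arm, as the interface text tells. Its arguments: {"type":"object","properties":{"motion":{"type":"array","items":{"type":"array","items":{"type":"array","items":{"type":"number"}}}},"newtons":{"type":"number"}},"required":["motion"]}

```bash
mkdir -p pics
cat > h.py <<'E'
import numpy as np, cv2
from bench import bot, camera, get_calibration, close_job, finder
def snap(n,f):
    im=camera(n); cv2.imwrite('pics/'+f,cv2.resize(im,(768,576))); return im
def ray(n,u,v,z=0.0):
    c=get_calibration(n); T=np.linalg.inv(np.array(c["camera_from_world"]))
    d=T[:3,:3]@np.array([(u-c["cx"])/c["fx"],(v-c["cy"])/c["fy"],1.]); o=T[:3,3]
    return (o+d*(z-o[2])/d[2])[:2]
E
python3 - <<'E'
from h import *
snap('top','t0.png'); snap('side','s0.png')
o=bot.get_obs(); print(o['clock'],o['tcp_pos'],o['orientation'],o['width'])
for q,z in [('plug0',.022),('tape',.048),('carton',.045),('gluepot',.055)]:
    for d in finder.trace(q,'top'):
        ys,xs=np.nonzero(d['region']); e=d['extent']
        print(q,round(d['confidence'],2),e,ray('top',(e[0]+e[2])/2,(e[1]+e[3])/2,z).round(3))
E
```

```text
0.1 [0.27375645 0.61660049 0.2218615 ] [-3.14048640e+00  8.29436610e-05  2.72375504e+00] 0.0941221493473892
plug0 0.9 [105.1, 227.1, 141.2, 256.9] [0.449 0.345]
plug0 0.76 [209.2, 132.9, 239.5, 160.0] [0.63  0.156]
plug0 0.71 [164.8, 195.0, 192.8, 228.2] [0.505 0.242]
plug0 0.7 [282.9, 216.0, 309.5, 242.4] [0.468 0.021]
plug0 0.62 [268.3, 151.3, 294.9, 180.9] [0.59  0.046]
tape 0.6 [114.3, 97.4, 172.6, 156.5] [0.663 0.307]
carton 0.69 [150.3, 253.7, 207.2, 304.2] [0.381 0.236]
gluepot 0.58 [269.8, 85.7, 293.8, 118.6] [0.706 0.045]
```

View pics/t0.png

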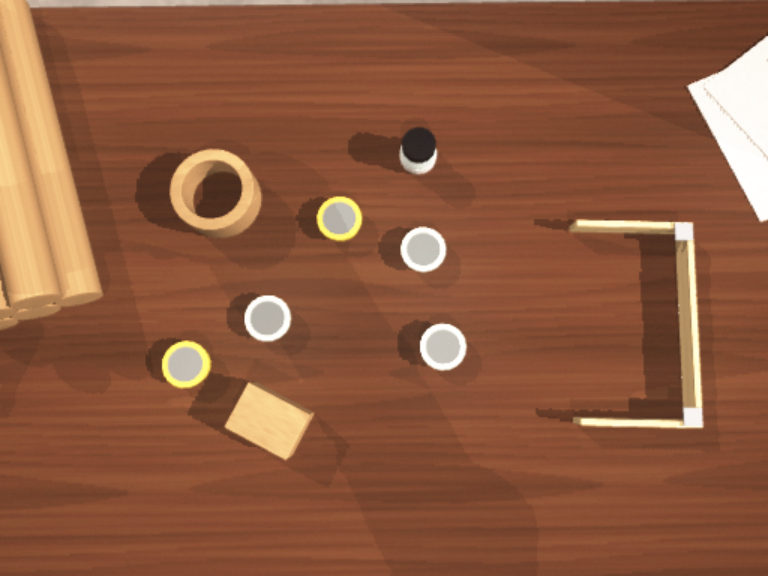

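View pics/s0.png

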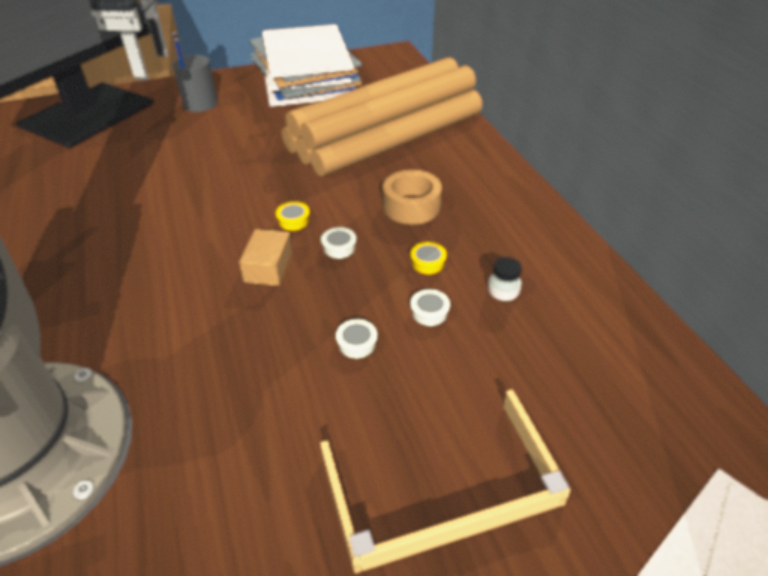

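The top view shows white plugs at (268,318), (423,249) and (443,347), with yellow ones at (339,218) and (186,364). The bay's strip ends are at about (572,226) and (575,421), and the arm is out of view. Next I measure the bay.

Run:
```python
from h import *
im=camera('top'); cv2.imwrite('pics/bay.png',cv2.resize(im[130:300,365:485],None,fx=4.5,fy=3.5,interpolation=cv2.INTER_CUBIC))
for d in finder.trace('bay','top'): print(d['confidence'],d['extent'])
for p in [(572,221),(572,233),(575,417),(577,426),(692,228),(685,222),(702,410)]:
    print(p,ray('top',p[0]/1.5,p[1]/1.5,.035).round(3),ray('top',p[0]/1.5,p[1]/1.5,0).round(3))
```

```text
0.95 [381.2, 145.7, 471.6, 283.9]
(572, 221) [ 0.621 -0.145] [ 0.63  -0.155]
(572, 233) [ 0.605 -0.144] [ 0.613 -0.154]
(575, 417) [ 0.377 -0.134] [ 0.374 -0.144]
(577, 426) [ 0.366 -0.136] [ 0.363 -0.146]
(692, 228) [ 0.61  -0.297] [ 0.618 -0.315]
(685, 222) [ 0.618 -0.289] [ 0.627 -0.306]
(702, 410) [ 0.383 -0.29 ] [ 0.381 -0.307]
```

View pics/bay.png

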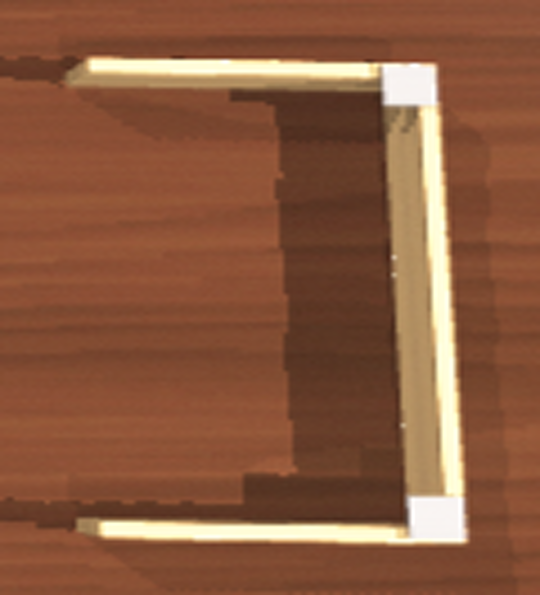

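Emit:
jog_arm --motion '[[[0,0,-0.14,1.4,-4,-0.5,0.25],[0,0,-0.28,2.8,-8,-1,0.25],[0,0,-0.42,4.2,-12,-1.5,0.25],[0,0,-0.56,5.6,-16,-2,0.25],[0,0,-0.7,7,-20,-2.5,0.25]]]'

```text
clock: 0.9
tcp_pos: [0.3442, 0.4153, 0.1974]
orientation: [3.141, -0.0, 2.018]
wrist_force: [1.4, 0.8, 0.1]
width: 0.0572
```

Emit:
jog_arm --motion '[[[0,0,-0.1,1.6,-4,-0.5,0.25],[0,0,-0.2,3.2,-8,-1,0.25],[0,0,-0.3,4.8,-12,-1.5,0.25],[0,0,-0.4,6.4,-16,-2,0.25],[0,0,-0.447,8,-20,-2.5,0.25]]]'

```text
clock: 1.4
tcp_pos: [0.4243, 0.2154, 0.1726]
orientation: [3.141, -0.001, 1.573]
wrist_force: [0.8, -0.3, -0.1]
width: 0.0236
```

Emit:
jog_arm --motion '[[[0,0,0,1.4,-3.5,-2,0.25],[0,0,0,2.8,-7,-4.5,0.25],[0,0,0,4.2,-10.5,-7,0.25],[0,0,0,4.7,-13.0,-9.5,0.25],[0,0,0,4.7,-13.0,-10.5,0.25]]]'

```text
clock: 1.9
tcp_pos: [0.4706, 0.0832, 0.0658]
orientation: [-3.14, 0.002, 1.572]
wrist_force: [0.5, 0.7, 0.2]
width: 0.0237
```

Run:
```python
from h import *
snap('top','t1.png');snap('side','s1.png'); o=bot.get_obs(); print(o['clock'],o['tcp_pos'],o['orientation'],o['width'])
```

```text
2.0 [0.47021842 0.08639328 0.06645026] [-3.13953399e+00  9.51181094e-04  1.57543005e+00] 0.023748513787715076
```

View pics/t1.png

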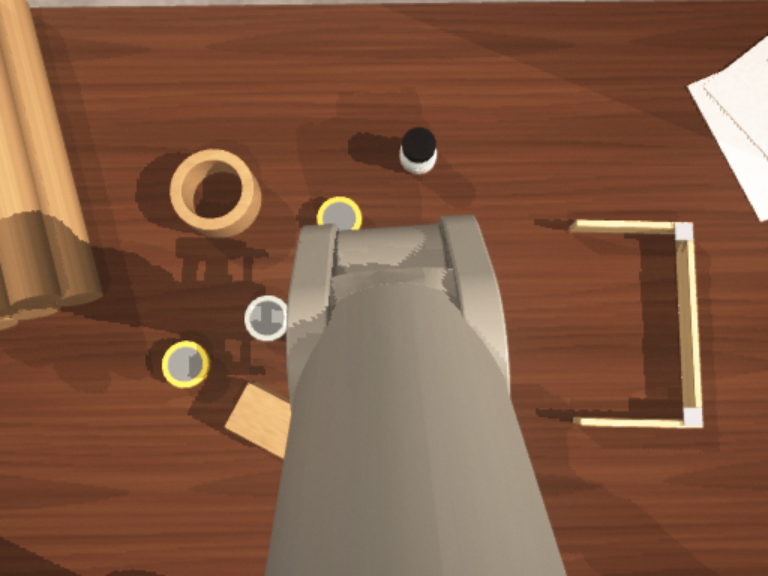

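View pics/s1.png

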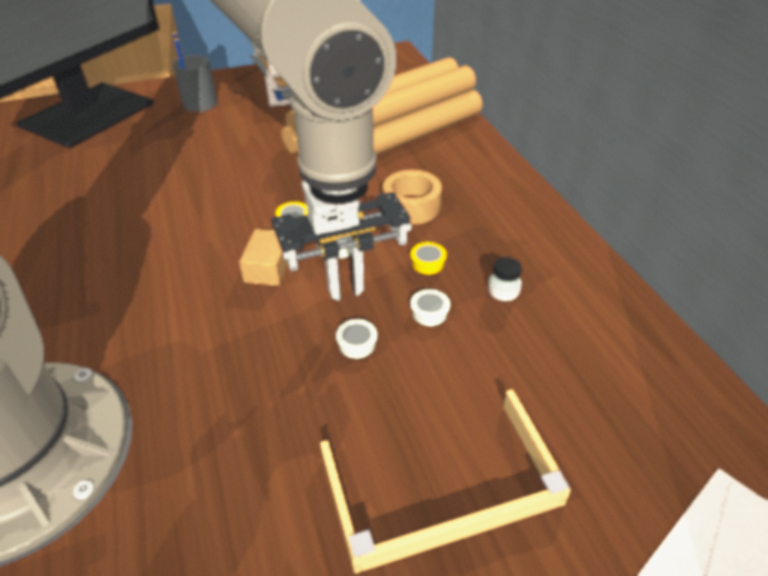

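The fingers stand right behind the near plug, so I lower them and sweep.

Emit:
jog_arm --motion '[[[0,0,0,0,0,-2.2,0.25],[0,0,0,-0.2,0,-4.2,0.25],[0,0,0,-0.2,-1,-4.2,0.25],[0,0,0,-0.3,-2.5,-4.2,0.25],[0,0,0,-0.5,-4.5,-4.2,0.25]]]'

```text
clock: 2.5
tcp_pos: [0.4666, 0.0415, 0.0268]
orientation: [3.14, -0.001, 1.578]
wrist_force: [0.2, -0.4, 0.0]
width: 0.0235
```

Emit:
jog_arm --motion '[[[0,0,0,-0.3,-2,0,0.25],[0,0,0,-0.6,-4,0,0.25],[0,0,0,-0.9,-6,0,0.25],[0,0,0,-1.2,-8,0,0.25],[0,0,0,-1.5,-10,0,0.25]]]'

```text
clock: 3.0
tcp_pos: [0.4513, -0.0597, 0.027]
orientation: [3.14, -0.0, 1.576]
wrist_force: [1.3, -0.9, -1.0]
width: 0.0238
```

Run:
```python
from h import *
snap('side','s2.png'); o=bot.get_obs(); print(o['clock'],o['tcp_pos'],o['wrist_force'])
```

```text
3.05 [ 0.450644   -0.0626746   0.02712889] [-1.90693065 -3.47874864  0.81306348]
```

View pics/s2.png

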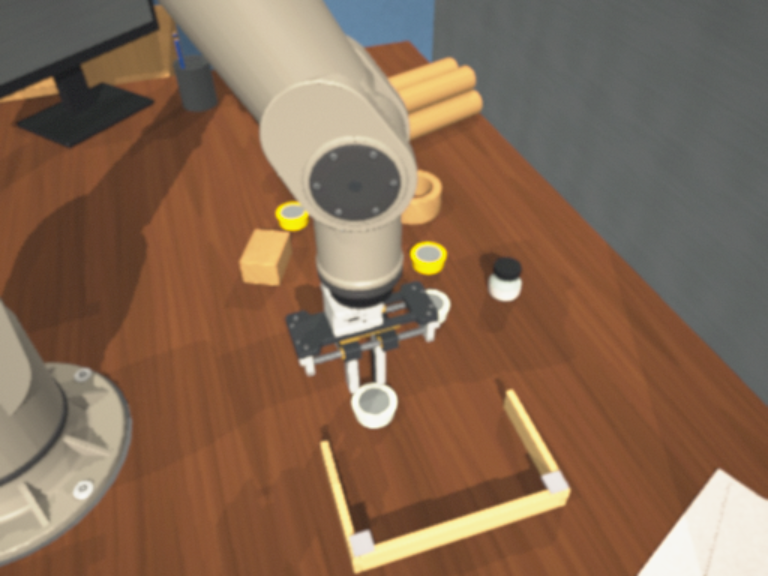

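The plug rides ahead of the two fingertips at (375,405), so I continue.

Emit:
jog_arm --motion '[[[0,0,0,-0.4,-2,0,0.25],[0,0,0,-0.8,-4,0,0.25],[0,0,0,-1.2,-6,0,0.25],[0,0,0,-1.6,-8,0,0.25],[0,0,0,-1.9,-10,0,0.25]]]'

```text
clock: 3.55
tcp_pos: [0.432, -0.1596, 0.0269]
orientation: [3.14, 0.0, 1.576]
wrist_force: [-0.7, 0.3, 0.2]
width: 0.0236
```

Emit:
jog_arm --motion '[[[0,0,0,-0.2,-1.5,0,0.25],[0,0,0,-0.4,-3,0,0.25],[0,0,0,-0.5,-4,0,0.25],[0,0,0,-0.5,-4.8,0,0.25],[0,0,0,-0.5,-4.8,0,0.25]]]'

```text
clock: 4.05
tcp_pos: [0.4271, -0.2071, 0.026]
orientation: [3.141, 0.0, 1.576]
wrist_force: [-0.8, 0.7, 0.2]
width: 0.0233
```

Run:
```python
from h import *
snap('side','s3.png'); o=bot.get_obs(); print(o['clock'],o['tcp_pos'],o['wrist_force'])
```

```text
4.1 [ 0.42702022 -0.20631714  0.02579316] [-0.28110826  0.095495   -0.70798665]
```

View pics/s3.png

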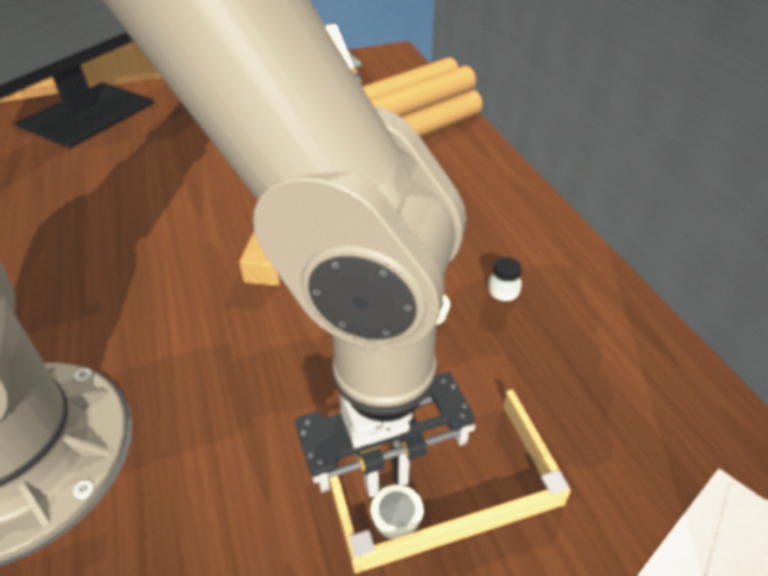

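The first plug lies inside the bay at (397,510). I back off and move to the far plug.

Emit:
jog_arm --motion '[[[0,0,0,0,2,0,0.25],[0,0,0,0,3,3,0.25],[0,0,0,1,5,7,0.25],[0,0,0,3,9,7.5,0.25],[0,0,0,5,13,7.5,0.25]]]'

```text
clock: 4.6
tcp_pos: [0.4782, -0.0742, 0.1023]
orientation: [3.138, -0.001, 1.576]
wrist_force: [0.6, -0.7, -0.5]
width: 0.0235
```

Emit:
jog_arm --motion '[[[0,0,0,2.5,4,0,0.25],[0,0,0,5,8,0,0.25],[0,0,0,7.5,12,0,0.25],[0,0,0,10,16,0,0.25],[0,0,0,11.5,17.5,0,0.25]]]'

```text
clock: 5.1
tcp_pos: [0.5927, 0.1049, 0.1002]
orientation: [-3.141, -0.001, 1.582]
wrist_force: [0.6, 0.5, 0.7]
width: 0.0237
```

Run:
```python
from h import *
snap('side','s4.png');snap('top','t4.png'); o=bot.get_obs(); print(o['clock'],o['tcp_pos'],o['orientation'])
```

```text
5.2 [0.59283786 0.10303239 0.1000383 ] [ 3.14149211e+00 -4.40743587e-04  1.58182848e+00]
```

View pics/s4.png

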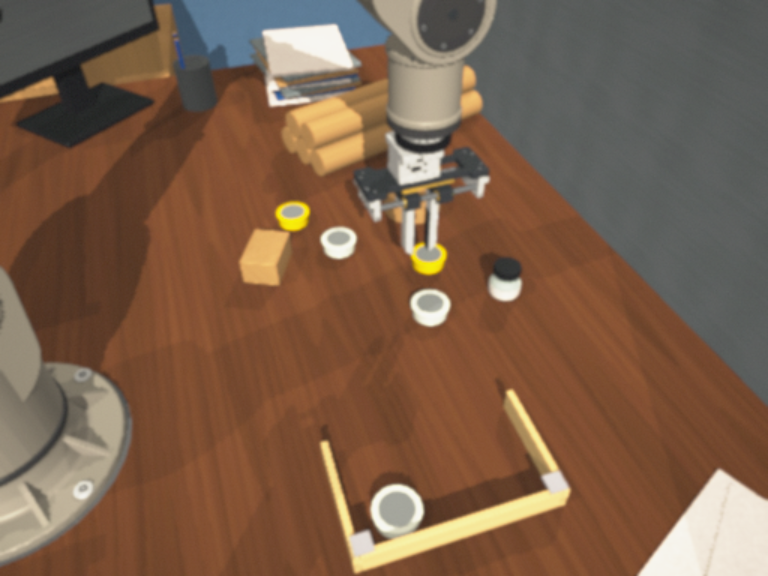

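View pics/t4.png

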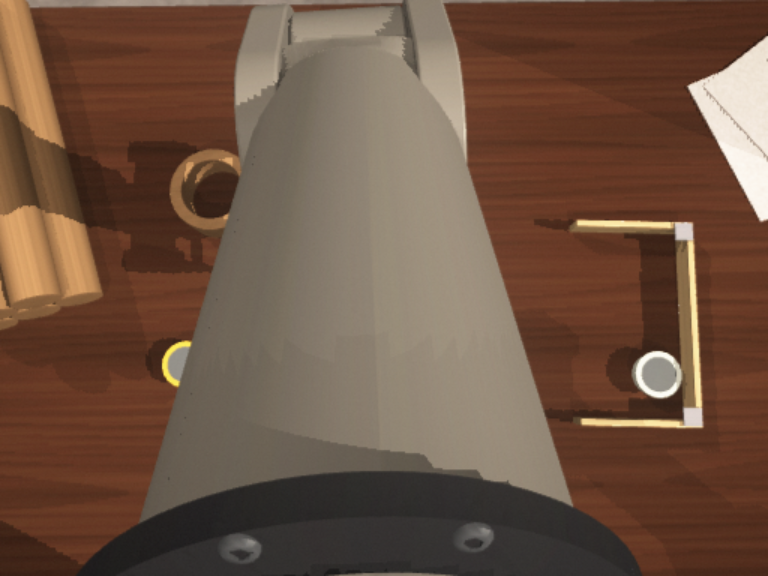

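Plug one rests in the bay at (657,374) in the top view. The fingers stand between the yellow plug and the far white plug, so I lower them and sweep.

Emit:
jog_arm --motion '[[[0,0,0,0,-0.2,-3,0.25],[0,0,0,0,-0.3,-6,0.25],[0,0,0,0,-0.3,-7.3,0.25],[0,0,0,0,-1.3,-7.3,0.25],[0,0,0,-0.2,-3,-7.3,0.25]]]'

```text
clock: 5.7
tcp_pos: [0.5901, 0.0686, 0.0282]
orientation: [3.141, -0.0, 1.578]
wrist_force: [0.7, 0.7, -0.0]
width: 0.0231
```

Emit:
jog_arm --motion '[[[0,0,0,-0.2,-2,0,0.25],[0,0,0,-0.4,-4,0,0.25],[0,0,0,-0.6,-6,0,0.25],[0,0,0,-0.8,-8,0,0.25],[0,0,0,-1.0,-10,0,0.25]]]'

```text
clock: 6.2
tcp_pos: [0.5801, -0.0337, 0.0293]
orientation: [3.139, 0.0, 1.575]
wrist_force: [1.1, 0.6, -0.4]
width: 0.0236
```

Run:
```python
from h import *
snap('side','s5.png'); o=bot.get_obs(); print(o['clock'],o['tcp_pos'],o['wrist_force'])
```

```text
6.25 [ 0.57963286 -0.03761966  0.02941543] [-0.36764559 -4.55815499 -0.12565372]
```

View pics/s5.png

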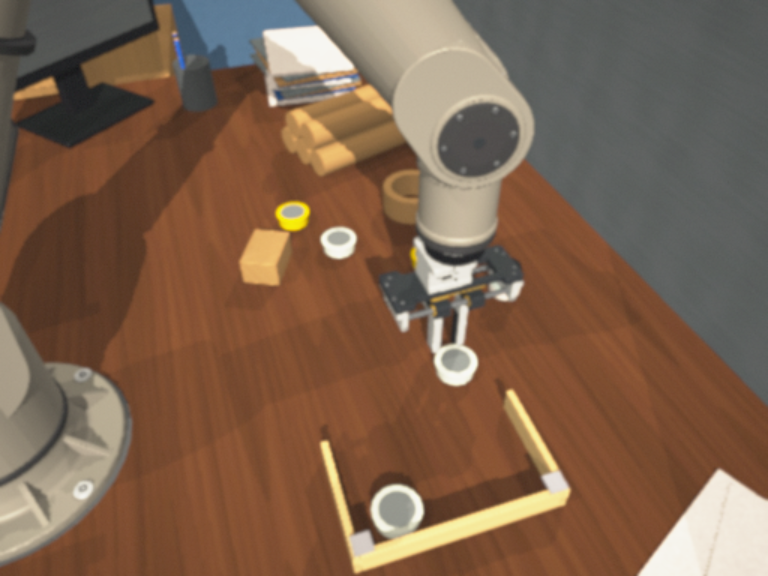

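The second plug is cradled at (455,363), so I continue into the bay.

Emit:
jog_arm --motion '[[[0,0,0,-0.2,-2,-0.2,0.25],[0,0,0,-0.4,-4,-0.3,0.25],[0,0,0,-0.7,-6,-0.3,0.25],[0,0,0,-1.0,-8,-0.3,0.25],[0,0,0,-1.3,-10,-0.3,0.25]]]'

```text
clock: 6.75
tcp_pos: [0.5668, -0.1335, 0.0261]
orientation: [3.14, 0.0, 1.575]
wrist_force: [0.2, 0.8, 1.2]
width: 0.0238
```

Emit:
jog_arm --motion '[[[0,0,0,-0.1,-2,0,0.25],[0,0,0,-0.1,-4,0,0.25],[0,0,0,-0.1,-5.5,0,0.25],[0,0,0,-0.1,-6.8,0,0.25],[0,0,0,-0.1,-7.2,0,0.25]]]'

```text
clock: 7.25
tcp_pos: [0.5658, -0.2051, 0.0251]
orientation: [3.141, 0.001, 1.575]
wrist_force: [-0.4, -0.1, -0.3]
width: 0.0236
```

Emit:
jog_arm --motion '[[[0,0,0,0,2,0,0.25],[0,0,0,0,4,2,0.25],[0,0,0,0,8,6,0.25],[0,0,0,-1,12,8,0.25],[0,0,0,-2,16,8,0.25]]]'

```text
clock: 7.75
tcp_pos: [0.5472, -0.0413, 0.1073]
orientation: [3.137, -0.001, 1.577]
wrist_force: [0.6, 0.5, -0.5]
width: 0.0237
```

Run:
```python
from h import *
snap('side','s6.png'); snap('top','t6.png');o=bot.get_obs(); print(o['clock'],o['tcp_pos'],o['wrist_force'])
```

```text
7.85 [ 0.54533207 -0.03648301  0.10519181] [-0.32099295 -0.1413041  -0.28992084]
```

View pics/s6.png

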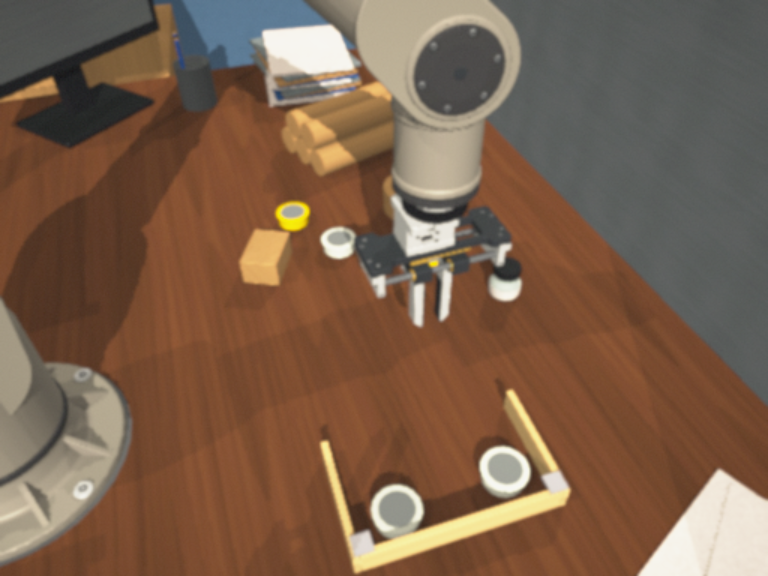

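View pics/t6.png

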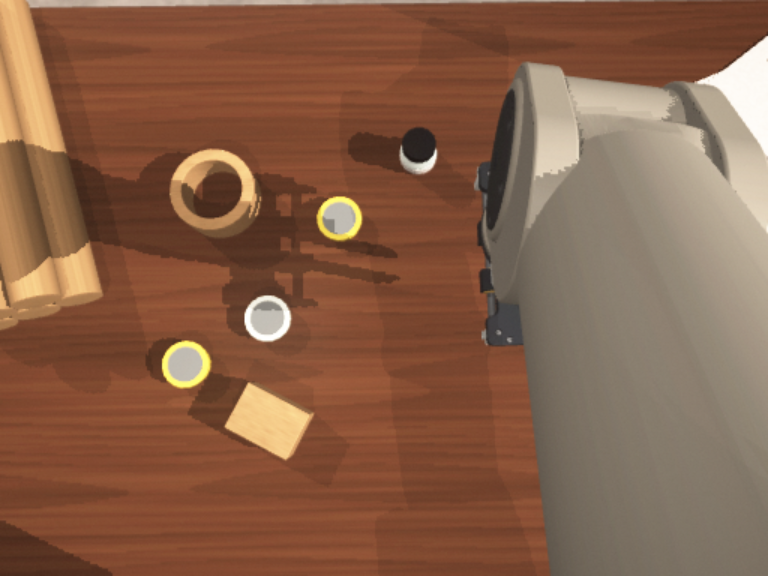

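Both plugs are in the bay, at (397,510) and (505,472) in the side view. Now I go for the last one.

Emit:
jog_arm --motion '[[[0,0,0,-0.5,4,0,0.25],[0,0,0,-1,8,0,0.25],[0,0,0,-1.5,12,0,0.25],[0,0,0,-2,16,0,0.25],[0,0,0,-2.5,20,0,0.25]]]'

```text
clock: 8.35
tcp_pos: [0.5203, 0.1587, 0.1046]
orientation: [-3.142, -0.0, 1.577]
wrist_force: [0.7, -0.0, 0.9]
width: 0.0237
```

Emit:
jog_arm --motion '[[[0,0,0,-0.4,4,0,0.25],[0,0,0,-0.8,8,0,0.25],[0,0,0,-1.2,12,0,0.25],[0,0,0,-1.5,13.7,0,0.25],[0,0,0,-1.5,13.7,-2,0.25]]]'

```text
clock: 8.85
tcp_pos: [0.506, 0.298, 0.0859]
orientation: [3.139, -0.003, 1.581]
wrist_force: [0.5, 0.1, -0.0]
width: 0.0236
```

Run:
```python
from h import *
snap('side','s7.png'); o=bot.get_obs(); print(o['clock'],o['tcp_pos'],o['orientation'])
```

```text
8.9 [0.50446901 0.29503791 0.08186444] [-3.14019226e+00  7.80833084e-04  1.57987756e+00]
```

View pics/s7.png

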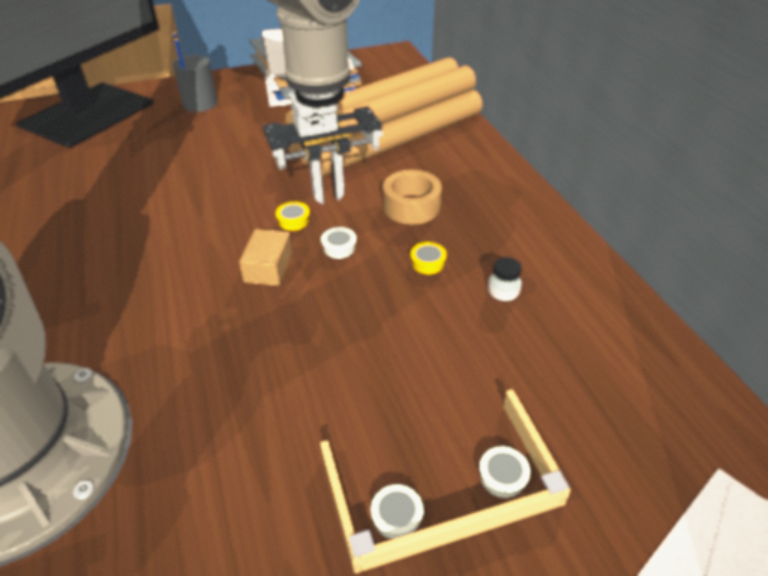

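Emit:
jog_arm --motion '[[[0,0,0,0,0.2,-2.5,0.25],[0,0,0,0,0.2,-5,0.25],[0,0,0,0,0.2,-5.6,0.25],[0,0,0,0,-1,-5.6,0.25],[0,0,0,0,-2.8,-5.6,0.25]]]'

```text
clock: 9.4
tcp_pos: [0.5062, 0.2652, 0.0293]
orientation: [3.141, -0.0, 1.577]
wrist_force: [0.6, -0.3, 0.1]
width: 0.0238
```

Emit:
jog_arm --motion '[[[0,0,0,0,-2,0,0.25],[0,0,0,0,-4,0,0.25],[0,0,0,0,-6,0,0.25],[0,0,0,0,-8,0,0.25],[0,0,0,-0.1,-10,0,0.25]]]'

```text
clock: 9.9
tcp_pos: [0.5054, 0.1634, 0.0299]
orientation: [3.14, -0.001, 1.575]
wrist_force: [1.0, 0.7, 0.0]
width: 0.0232
```

Emit:
jog_arm --motion '[[[0,0,0,0,-2,0,0.25],[0,0,0,0,-4,0,0.25],[0,0,0,-0.1,-6,0,0.25],[0,0,0,-0.2,-8,0,0.25],[0,0,0,-0.3,-10,0,0.25]]]'

```text
clock: 10.4
tcp_pos: [0.5019, 0.0635, 0.0298]
orientation: [3.14, -0.0, 1.575]
wrist_force: [0.6, 0.3, -0.9]
width: 0.0234
```

Run:
```python
from h import *
snap('side','s8.png'); o=bot.get_obs(); print(o['clock'],o['tcp_pos'],o['orientation'])
```

```text
10.45 [0.50160308 0.06002759 0.02988095] [3.14025428e+00 8.62163999e-04 1.57222726e+00]
```

View pics/s8.png

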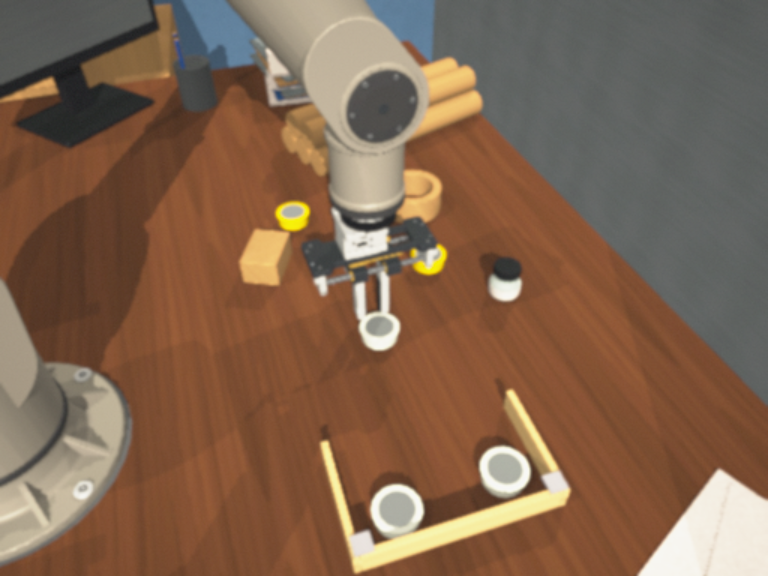

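The third plug is cradled at (380,330), so I continue.

Emit:
jog_arm --motion '[[[0,0,0,-0.1,-2,-0.2,0.25],[0,0,0,-0.1,-4,-0.3,0.25],[0,0,0,-0.2,-6,-0.3,0.25],[0,0,0,-0.2,-8,-0.3,0.25],[0,0,0,-0.3,-10,-0.3,0.25]]]'

```text
clock: 10.95
tcp_pos: [0.4987, -0.0363, 0.0267]
orientation: [3.14, -0.0, 1.575]
wrist_force: [-0.3, 0.1, 0.2]
width: 0.0235
```

Emit:
jog_arm --motion '[[[0,0,0,0,-2,0,0.25],[0,0,0,-0.1,-4,0,0.25],[0,0,0,-0.1,-6,0,0.25],[0,0,0,-0.2,-8,0,0.25],[0,0,0,-0.2,-10,0,0.25]]]'

```text
clock: 11.45
tcp_pos: [0.4963, -0.1363, 0.0267]
orientation: [3.14, 0.0, 1.575]
wrist_force: [0.2, -0.9, -0.2]
width: 0.0236
```

Emit:
jog_arm --motion '[[[0,0,0,0,-2,0,0.25],[0,0,0,0,-4,0,0.25],[0,0,0,0,-5.5,0,0.25],[0,0,0,0,-6.2,0,0.25],[0,0,0,0,-6.2,0,0.25]]]'

```text
clock: 11.95
tcp_pos: [0.4966, -0.1972, 0.0259]
orientation: [3.141, 0.0, 1.575]
wrist_force: [-0.1, -0.6, -0.3]
width: 0.0238
```

Emit:
jog_arm --motion '[[[0,0,0,0,2,0,0.25],[0,0,0,0,5,2,0.25],[0,0,0,0,9,5,0.25],[0,0,0,0,13,9,0.25],[0,0,0,0,17,12,0.25]]]'

```text
clock: 12.45
tcp_pos: [0.4963, -0.0293, 0.143]
orientation: [3.142, 0.0, 1.577]
wrist_force: [0.5, 0.4, -0.2]
width: 0.0233
```

Emit:
jog_arm --motion '[[[0,0,0,0,4,2,0.25],[0,0,0,0,8,4,0.25],[0,0,0,0,12,4,0.25],[0,0,0,0,16,4,0.25],[0,0,0,0,20,4,0.25]]]'

```text
clock: 12.95
tcp_pos: [0.496, 0.1713, 0.1819]
orientation: [3.141, -0.001, 1.578]
wrist_force: [1.0, 0.2, 0.7]
width: 0.0231
```

Run:
```python
from h import *
snap('side','s9.png'); snap('top','t9.png');o=bot.get_obs(); print(o['clock'],o['tcp_pos'],o['wrist_force'])
for q,z in [('plug0',.022),('tape',.048),('carton',.045),('gluepot',.055)]:
    for d in finder.trace(q,'top'):
        e=d['extent']; print(q,round(d['confidence'],2),ray('top',(e[0]+e[2])/2,(e[1]+e[3])/2,z).round(3))
```

```text
13.05 [0.49562685 0.17499187 0.18145099] [ 0.28169247 -1.68460526 -0.82193595]
plug0 0.94 [ 0.502 -0.239]
plug0 0.93 [0.626 0.15 ]
plug0 0.9 [ 0.566 -0.24 ]
plug0 0.58 [ 0.428 -0.246]
tape 0.55 [ 0.493 -0.225]
carton 0.32 [ 0.494 -0.226]
gluepot 0.94 [0.704 0.048]
```

View pics/s9.png

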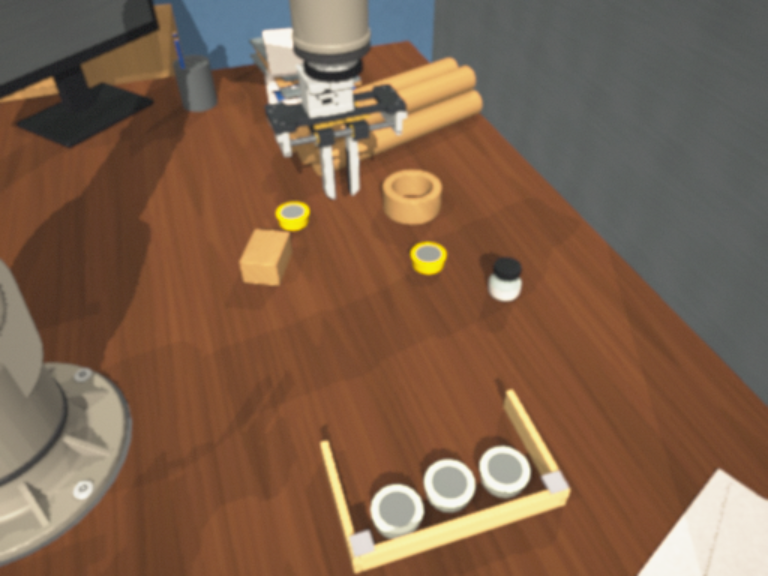

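View pics/t9.png

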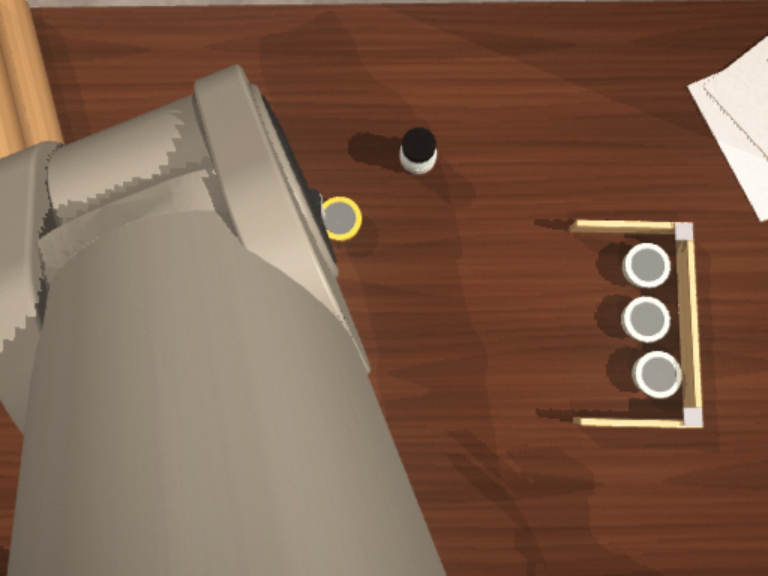

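All three plugs lie flat and separate, about 90 mm inside the open side. The tape, carton and glue pot are unmoved in the side view. I let the arm settle and hand in.

Emit:
jog_arm --motion '[[[0,0,0,0,0,0,0.25],[0,0,0,0,0,0,0.25]]]'

```text
clock: 13.45
tcp_pos: [0.4969, 0.1678, 0.1816]
orientation: [3.142, 0.0, 1.575]
wrist_force: [0.7, 0.5, 0.3]
width: 0.0238
```

```bash
python3 -c "
from h import *
print(close_job())"
```

```text
the job is handed in; nothing more can be done
None
```

I swept the three white plugs one after another into the bay with the nearly closed fingertips, without lifting any. I handed the job in at about 13.5 s with the arm clear of everything.

- **Plugs:** the last pictures show all three lying flat and side by side. Their centres are at about (0.428, -0.246), (0.502, -0.239) and (0.566, -0.240) m, roughly 90–105 mm inside the open side.
- **Other things:** the tape, carton, glue pot and both yellow plugs look unmoved in the side view.
- **Failed checks:** in the last top view the arm hid the tape and carton, and the finder gave only false positions inside the bay for them. The glue pot re-measured about 4 mm from its first reading, and the far yellow plug about 7 mm while partly hidden. The side view showed neither having moved.

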